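# Jack a pivot shaft out of its bush with the ratchet press

### The job

Swing the lever of the ratchet press to and fro until its ram has pushed the shaft about 40 mm up out of the leaning sleeve, then take hold of the shaft, draw it straight out along the bore without forcing it and stand it upright in the free part of the parts tray. Leave everything else on the bench where it is.

Things in the scene. Friction and masses are not known exactly. Their poses are not given: they have to be found in the camera images.
- press: Grey bench press, fixed: base plate 190 x 290 mm, 12 mm thick, carrying a guarded ratchet wheel (90 mm across, 12 saw teeth, upright axis) with its lever, and the leaning sleeve on its +y side. Origin on the bench on the wheel's axis, z up; with the lever at 0 the lever points along -x (roughly to the robot). The wheel raises a ram inside the sleeve, 8 mm a tooth.
- lever (a joint): Lever angle, rad, counter-clockwise from above; solid stops at -0.75 and 0.75. Flat dark bar, top 62 mm above the bench. Swung to + (knob towards the press's -y) it drives the wheel (5 to 12 N at the knob); back to - it clicks over the teeth (3 to 6 N). A swing of 1.3 rad or more gains two teeth (16 mm). It stays where left. With the ram fully up (shaft 55 mm out) it stops solid: do not force it.
- lever_knob (a point): Middle of the black upright round knob at the lever's end: 26 mm diameter, from 62 to 132 mm above the bench; this point is 105 mm above the bench and 150 mm from the wheel's axis. It does not turn on the lever; it can be gripped or pushed from above.
- sleeve: Dark steel sleeve, fixed to the press, outer diameter 62 mm, round bore 34.4 mm; it leans 15 degrees towards the press's -x. Origin at the centre of its mouth (upper end), at x 20, y 140, z 125 mm in the press's frame; z points out of the mouth along the bore.
- shaft: Plain bright steel shaft, 32 mm diameter, 100 mm long, 0.35 to 0.6 kg, loose in the bore (1.2 mm play all round), on a ledge, its top 3 mm below the mouth at the start. The ram starts 2 to 12 mm below it, so the first stroke may not move it; the ram then holds it where it was raised. Origin at the centre of its lower end, z along it to its upper end.
- shaft_top (a point): Centre of the shaft's upper end.
- tray: Open aluminium parts tray, fixed on the bench, 150 mm (x) x 200 mm (y), rim 28 mm high, wall and floor 3 mm. Origin at the centre of its underside. A bearing lies in its -y half; the +y half is free. It stands left or right of the press, a grey bolt bin on the other side.
- bearing: Bystander: steel ring 52 mm across, 16 mm high, lying in the tray's -y half. Origin at its underside.
- coil_spring: Bystander: steel coil spring standing beyond the press, 64 mm across, 114 mm high. Origin at its underside.
- spray_can: Bystander: blue can beyond the press, 64 mm across, 190 mm high. Origin at its underside.
- wrench: Bystander: steel wrench lying between the robot and the press, 190 mm long. Origin at its underside.
- hammer: Bystander: hammer lying left of the press, 260 mm long. Origin at its underside.
- screwdriver: Bystander: screwdriver lying right of the press, 200 mm long. Origin at its underside.
Mind the look-alikes: they are no part of the job. Of the things that look like the tray, take the one that is farthest to the robot's right at the start.

How it is judged:
By the outcome, as a careful person would: the job done as asked, in the order asked, and still so for the second after the job is handed in, with the robot touching nothing.
It also fails if it takes over 72 s, if anything falls off the work surface, if the arm or the gripper's body presses on something with over 40 N, if the wrist force passes 120 N, or if a joint passes its speed limit or range.

### The arm

A 6-joint arm with a two-finger parallel gripper is mounted at the origin on the work surface. World frame = base frame: x ahead of the robot, y to its left, z up, the work surface at z = 0. Lengths are in mm, angles in rad, forces in N, time in s.
With the tool pointing down it reaches from about 350 to 775 mm from the base axis. Payload 5.5 kg.
Tool frame: the origin (TCP) lies midway between the tips of the shut fingers; the grasp point (between the pads) lies 19 mm behind it; z points along the fingers, y is the direction in which the jaws open and shut (so a half turn about z gives the same grasp; the last joint's range is limited). The gripper opens to 85 mm and grips with 20 to 120 N. Pads are 22 mm wide; open, the fingers measure 114 mm over their backs; the gripper's body (76 mm by 85 mm) begins 54 mm behind the grasp point. The pads swing forward as they close: fully open they stand 13 mm farther back than shut.
Start: joints at [1.044, 0.313, 0.046, 1.304, 0, 1.431], TCP at [216.933, 532.552, 231.323] pointing down, gripper open.
Joint ranges: [-2.76, 2.76], [-0.86, 1.69], [-1.03, 1.26], [-2.2, 2.34], [-1.47, 1.5], [-3.14, 3.14]. Speed limits (rad/s): [2.57, 2.57, 3.14, 3.14, 3.14, 3.14].

### API

Orientations are given as a rotation vector (axis times angle).
In Python, from rig import bot, optics gives the robot as it stands. The module is installed in compiled form; this text tells all that it offers.
- The arm moves only by the tool arm_command, never from a script. Its argument "steps" is a list of rows, each a list of 5 numbers: the finger opening in mm, from 0 to 85.4, then the shift along the world's x, y, z in mm, then the turn about the world's z in degrees. In form: [[claw, x, y, z, roll], ...]. A call has exactly 10 rows; each row shifts and turns the commanded pose from where the row before left it; what a row does not reach is not made up. A row lasts 1/12 s, in which the tool goes at most 41.7 mm and 7.16 degrees, less where a joint would pass 70% of its speed; a pose out of reach is approached as far as the arm can. A call with a gripper value outside its range is refused whole. The fingers move at their own pace and stop on an object; the grip force is fixed at half the most. Time passes only in rows, so rows that do not move let the fingers close, or fill a call up. It gives the time, the measured TCP pose, the force and the opening at its end, in the units of the state.
- bot.read_state(): the state, without advancing time (a new reading comes with each control period).
- optics.get_image(name): name is "scene" or "top"; returns (picture, depth): 384x512x3 uint8, red, green, blue; 384x512 float32, mm along the optical axis (not along the pixel's ray), 0 where there is no reading.
- optics.calibration(name): a dict with "camera_matrix" (3x3 intrinsics, pixels), "dist" ([k1, k2, p1, p2, k3] as OpenCV has them; the pictures are not rectified), "world_from_camera" (4x4, takes a point from camera to world coordinates). Camera axes: x right, y down, z forward; pixel columns grow to the right and rows downward; lengths in mm; the calibration is good to about 2 mm. A picture is of the moment at which its call begins. calibration takes no time and is no camera call.
- bot.hand_in(): hands the job in, once; it reports no verdict.
The state is a dict: "time_s": time; "joints": joint angles; "dq": joint speeds; "tau": joint torques, N m; "tool_pos": TCP position; "eef_rot": TCP orientation; "ft_force": force on the tool from outside, world axes, zero at the start; "torque": the same for the moment, N m; "grip_width": opening from 0.0 (shut) to 1.0 (fully open).
Only numpy, scipy, OpenCV 4.12 (cv2) and the standard library are available. Lean on these libraries where they do the work, as an engineer would, in place of code of your own. Each camera call takes 0.05 s, during which the arm holds its last target. There are 200 camera calls.

## Working session

There is one attempt and no reset: what is moved stays moved. The work goes in short steps, Python scripts to look and compute and a tool call to move; the robot and the scene stay as the last step left them, time stands still between calls to the robot, and variables do not carry over. Pictures are saved under pics/ and viewed, about 8 in all and at most 12, crops included, and the job is handed in when it is done.

Besides the shell and the picture viewer there is one more tool, called after "Emit:" in YAML: its name, and indented under it one key for each argument. arm_command: Moves the arm, as the interface text tells. Its arguments: {"type":"object","properties":{"steps":{"type":"array"}},"required":["steps"]}

```bash
mkdir -p pics; cat > h.py <<'E'
import numpy as np, cv2
from rig import bot, optics
def grab(n,tag):
    im,d=optics.get_image(n); np.savez(f'{tag}.npz',im=im,d=d); cv2.imwrite(f'pics/{tag}.png',im[:,:,::-1]); return im,d
def world(n,d,u,v,r=1):
    c=optics.calibration(n); K=np.array(c['camera_matrix']);D=np.array(c['dist']);T=np.array(c['world_from_camera'])
    w=d[int(v)-r:int(v)+r+1,int(u)-r:int(u)+r+1]; z=np.median(w[w>0]) if (w>0).any() else np.nan
    x,y=cv2.undistortPoints(np.array([[[u,v]]],float),K,D)[0,0]
    return (T@[x*z,y*z,z,1])[:3]
def atz(n,u,v,h):
    c=optics.calibration(n); K=np.array(c['camera_matrix']);D=np.array(c['dist']);T=np.array(c['world_from_camera'])
    x,y=cv2.undistortPoints(np.array([[[u,v]]],float),K,D)[0,0]
    r=T[:3,:3]@[x,y,1]; return T[:3,3]+r*(h-T[2,3])/r[2]
def proj(n,P):
    c=optics.calibration(n); K=np.array(c['camera_matrix']);D=np.array(c['dist']);T=np.linalg.inv(np.array(c['world_from_camera']))
    return cv2.projectPoints(np.array(P,float).reshape(-1,3),cv2.Rodrigues(T[:3,:3])[0],T[:3,3],K,D)[0][:,0]
E
python3 - <<'E'
from h import *
a,_=grab('scene','s0');b,_=grab('top','t0')
print(bot.read_state())
for n in('scene','top'):print(np.round(optics.calibration(n)['world_from_camera'],2).tolist())
E
```

```text
{'time_s': 0.1, 'joints': array([1.04441597e+00, 3.13951796e-01, 4.50820104e-02, 1.30361019e+00,
       5.24009986e-06, 1.43119648e+00]), 'dq': array([-0.00079615, -0.00085233,  0.00361958, -0.00106482, -0.00012719,
       -0.00193126]), 'tau': array([ 3.49146867e-03, -4.81725883e+01,  2.99243367e+01,  1.27058354e-02,
       -8.26673727e-05,  1.05233684e-05]), 'tool_pos': array([216.66669403, 532.1151568 , 230.47865015]), 'eef_rot': array([-6.03666517e-01, -3.08248216e+00,  2.49625798e-03]), 'ft_force': array([-0.15518571,  0.94959155, -0.6734094 ]), 'torque': array([ 0.01443712,  0.03121805, -0.03403584]), 'grip_width': 1.0057962806680882}
[[0.67, 0.47, -0.58, 1273.06], [0.74, -0.44, 0.51, -696.36], [-0.02, -0.77, -0.64, 970.67], [0.0, 0.0, 0.0, 1.0]]
[[-0.02, -0.99, 0.17, 211.05], [-1.0, 0.02, -0.01, 12.57], [0.0, -0.17, -0.99, 1718.96], [0.0, 0.0, 0.0, 1.0]]
```

View pics/t0.png

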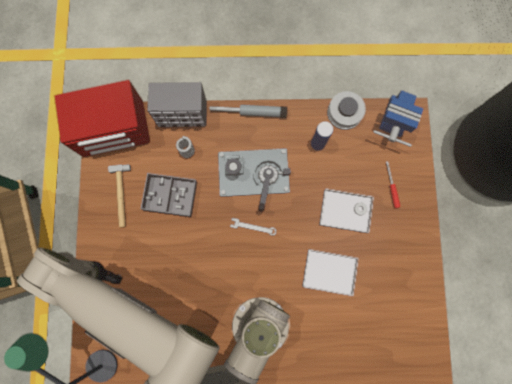

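View pics/s0.png

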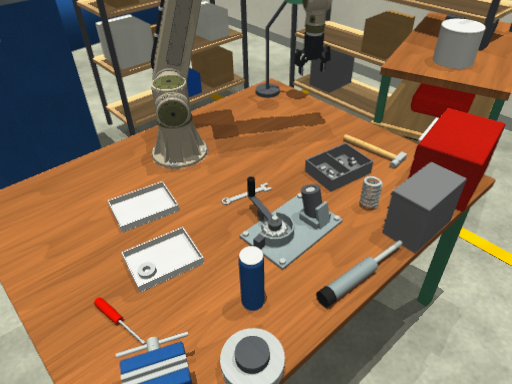

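The top view shows the press at (255,172), with the sleeve at (233,168), wheel at (268,174) and knob at about (262,207). Two things look like the tray: one at (347,211) with a ring in it, and an empty one at (331,272). The first lies farther right and holds the bearing, so it fits. I'll confirm it in an enlarged crop.

```bash
python3 - <<'E'
from h import *
t=np.load('t0.npz');s=np.load('s0.npz')
c=cv2.resize(t['im'][140:300,215:385],None,fx=4.7,fy=3.75*1.0,interpolation=cv2.INTER_CUBIC) if 0 else cv2.resize(t['im'][140:300,210:380],None,fx=3.5,fy=3.5,interpolation=cv2.INTER_CUBIC)
cv2.imwrite('pics/t0c.png',c[:,:,::-1])
c=cv2.resize(s['im'][165:275,220:350],None,fx=5,fy=5,interpolation=cv2.INTER_CUBIC)
cv2.imwrite('pics/s0c.png',c[:,:,::-1])
for p in [(347,211),(331,272),(233,168),(268,174),(262,207)]:print(p,world('top',t['d'],*p).round(1))
E
```

```text
(347, 211) [ 449.5 -368.7    5.4]
(331, 272) [ 202.3 -291.4    2.5]
(233, 168) [610.7  95.  121.8]
(268, 174) [595.2 -43.1  75.5]
(262, 207) [452.5 -15.4 134.1]
```

View pics/t0c.png

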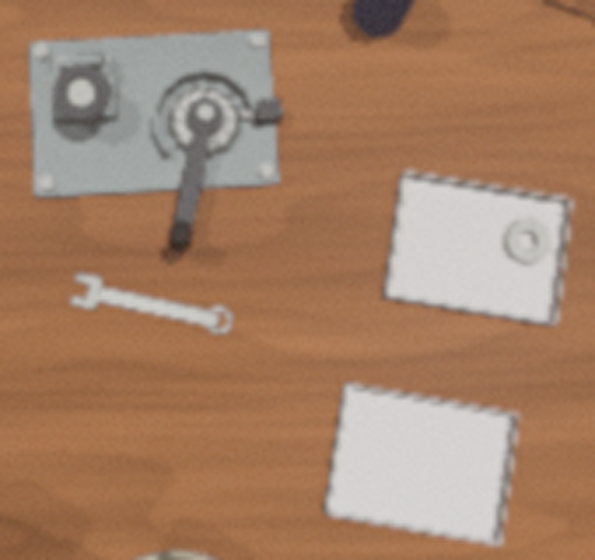

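View pics/s0c.png

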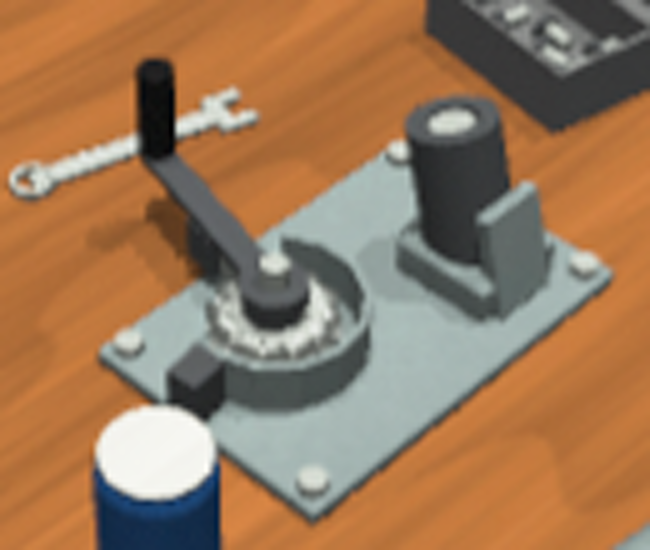

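The crops confirm it. The target tray is at crop (478,247) with the ring in its right (-y) half, and the empty look-alike is at crop (422,463). The wheel hub is at crop (205,112), the mouth at (82,94) and the knob at (181,232).

```bash
cat >> h.py <<'E'
def cloud(n,d,im):
    c=optics.calibration(n); K=np.array(c['camera_matrix']);D=np.array(c['dist']);T=np.array(c['world_from_camera'])
    v,u=np.nonzero(d>0); xy=cv2.undistortPoints(np.stack([u,v],-1).astype(float)[:,None],K,D)[:,0]
    z=d[v,u]; P=np.c_[xy*z[:,None],z]@T[:3,:3].T+T[:3,3]; return P,im[v,u],u,v
E
python3 - <<'E'
from h import *
t=np.load('t0.npz')
g=lambda u,v,h:atz('top',210+u/3.5,140+v/3.5,h)
c=np.array([g(30,43,12),g(268,30,12),g(280,183,12),g(36,196,12)])
print('plate',c.round(1).tolist(),'centre',c.mean(0).round(1), [np.linalg.norm(c[i]-c[i-1]).round(1) for i in range(4)])
print('hub',g(205,112,70).round(1),'mouth',g(82,94,122).round(1),'knob',g(181,232,132).round(1))
tr=np.array([g(403,172,28),g(572,199,28),g(556,323,28),g(386,298,28)])
print('tray',tr.round(1).tolist(),tr.mean(0).round(1),[np.linalg.norm(tr[i]-tr[i-1]).round(1) for i in range(4)]);e=tr[0]+tr[3]-tr[1]-tr[2];print('tray yaw deg',np.degrees(np.arctan2(e[1],e[0]))-90)
e=c[0]+c[3]-c[1]-c[2];print('plate yaw deg',np.degrees(np.arctan2(e[1],e[0]))-90)
for n,f in(('top','t0'),('scene','s0')):
    q=np.load(f+'.npz');P,C,u,v=cloud(n,q['d'],q['im'])
    def box(x0,x1,y0,y1,z0,z1):
        m=(P[:,0]>x0)&(P[:,0]<x1)&(P[:,1]>y0)&(P[:,1]<y1)&(P[:,2]>z0)&(P[:,2]<z1);p=P[m];print(n,len(p),p.mean(0).round(1),p.min(0).round(1),p.max(0).round(1)) if len(p) else print(n,0)
    box(400,500,-60,40,90,150)
    box(400,500,-60,40,124,150)
    box(570,660,50,150,90,160)
    box(570,660,50,150,112,140)
E
```

```text
plate [[707.3, 160.9, 12.0], [718.8, -126.1, 12.0], [530.8, -134.8, 12.0], [520.0, 154.1, 12.0]] centre [619.2  13.5  12. ] [np.float64(187.4), np.float64(287.2), np.float64(188.2), np.float64(289.0)]
hub [604.7 -45.8  70. ] mouth [615.2  93.2 122. ] knob [455.6 -14.4 132. ]
tray [[538.6, -278.5, 28.0], [503.1, -475.8, 28.0], [357.9, -447.9, 28.0], [390.4, -252.1, 28.0]] [ 447.5 -363.5   28. ] [np.float64(150.6), np.float64(200.5), np.float64(147.9), np.float64(198.5)]
tray yaw deg -9.812003177470402
plate yaw deg 2.2277402009478777
top 43 [454.4 -12.7 127.9] [444.3 -23.7  91.8] [ 4.702e+02 -2.000e-01  1.419e+02]
top 34 [455.5 -12.5 132.9] [444.6 -23.2 124.9] [ 4.686e+02 -2.000e-01  1.419e+02]
top 192 [618.7  95.3 123.5] [590.1  67.2  90.6] [659.7 125.6 142.6]
top 178 [617.8  95.7 124.6] [590.1  67.2 113.7] [645.1 125.6 139.6]
scene 105 [464.1 -18.  116.6] [446.2 -28.   90.1] [473.2  -3.7 138.1]
scene 40 [461.  -15.4 130.4] [446.2 -26.1 124.6] [471.   -3.7 138.1]
scene 357 [633.5  86.1 115.6] [592.   61.8  90.1] [660.  124.  134.4]
scene 239 [628.3  89.5 122.9] [592.   61.9 112.2] [656.3 124.  134.4]
```

Emit:
arm_command:
  steps:
    - [85,12,-27,0,0.5]
    - [85,12,-27,0,0.5]
    - [85,12,-27,0,0.5]
    - [85,12,-27,0,0.5]
    - [85,12,-27,0,0.5]
    - [85,12,-27,0,0.5]
    - [85,12,-27,0,0.5]
    - [85,12,-27,0,0.5]
    - [85,12,-27,0,0.5]
    - [85,12,-27,0,0.5]

```text
time_s: 0.93
tool_pos: [336.9, 261.1, 231.1]
eef_rot: [-0.468, -3.106, 0.0]
ft_force: [0.7, -0.6, -0.3]
grip_width: 0.995
```

Emit:
arm_command:
  steps:
    - [85,12,-27,0,0.5]
    - [85,12,-27,0,0.5]
    - [85,12,-28,0,0.5]
    - [85,12,-28,0,0.5]
    - [85,12,-28,0,0.5]
    - [85,12,-28,0,0.5]
    - [85,12,-28,0,0.5]
    - [85,12,-28,0,0.5]
    - [85,12,-28,0,0.5]
    - [85,11,-27,0,0.5]

```text
time_s: 1.77
tool_pos: [456.1, -16.0, 231.0]
eef_rot: [-0.333, -3.124, -0.0]
ft_force: [0.9, 0.6, 0.3]
grip_width: 0.996
```

```bash
cat >> h.py <<'E'
from scipy.spatial.transform import Rotation as Rn
O=np.array([602,-46.5]);YAW=2.2
def st():
    s=bot.read_state();R=Rn.from_rotvec(s['eef_rot']).as_matrix();y=np.degrees(np.arctan2(R[1,1],R[0,1]))
    print('t',s['time_s'],'tcp',s['tool_pos'].round(1),'yaw',round(y,1),'F',s['ft_force'].round(1),'w',round(s['grip_width']*85.4,1),'q',s['joints'].round(2),'tilt',np.degrees(np.arccos(-R[2,2])).round(2))
    return s
def knob(deg):
    a=np.radians(180+YAW+deg);return O+150*np.array([np.cos(a),np.sin(a)])
E
python3 - <<'E'
from h import *
st()
for a in(-42,-14.6,0,42):print(a,knob(a).round(1))
E
```

```text
t 1.7667 tcp [456.1 -16.  231. ] yaw 77.8 F [0.9 0.6 0.3] w 85.1 q [-0.21  0.08 -0.24  1.25  0.    0.  ] tilt 0.03
-42 [486.8  49.5]
-14.6 [455.5 -14.3]
0 [452.1 -52.3]
42 [ 494.5 -151.1]
```

Emit:
arm_command:
  steps:
    - [85,0,1,-20,0]
    - [85,0,0,-20,0]
    - [85,0,0,-20,0]
    - [85,0,0,-20,0]
    - [85,0,0,-20,0]
    - [85,0,0,-20,0]
    - [85,0,0,-20,0]
    - [30,0,0,-2,0]
    - [30,0,0,0,0]
    - [30,0,0,0,0]

```text
time_s: 2.6
tool_pos: [456.2, -13.5, 89.9]
eef_rot: [0.333, 3.124, 0.0]
ft_force: [-0.3, -0.5, 0.5]
grip_width: 0.598
```

```bash
python3 - <<'E'
from h import *
st()
import math
p=[knob(-14.6+ -2.7*i) for i in range(11)];print(np.diff(p,axis=0).round(1).tolist(),p[-1])
grab('scene','s1')
E
```

```text
t 2.6 tcp [456.2 -13.5  89.9] yaw 77.8 F [-0.3 -0.5  0.5] w 51.1 q [-0.21  0.18 -0.49  0.9   0.    0.01] tilt 0.01
[[1.7, 6.9], [2.0, 6.8], [2.3, 6.7], [2.6, 6.6], [2.9, 6.4], [3.2, 6.3], [3.5, 6.1], [3.8, 6.0], [4.1, 5.8], [4.4, 5.6]] [486.08996398  48.70957698]
```

Emit:
arm_command:
  steps:
    - [29,0,0,0,0]
    - [29,0,0,0,0]
    - [29,4,14,0,-5.4]
    - [29,5,13,0,-5.4]
    - [29,6,13,0,-5.4]
    - [29,7,12,0,-5.4]
    - [29,4,6,0,-2.7]
    - [29,4,5,0,-2.7]
    - [29,0,0,0,0]
    - [29,0,0,0,0]

```text
time_s: 3.48
tool_pos: [486.3, 49.7, 89.8]
eef_rot: [1.05, 2.96, 0.0]
ft_force: [-0.6, 0.2, 0.8]
grip_width: 0.342
```

```bash
python3 - <<'E'
from h import *
st()
im,d=grab('scene','s2')
c=cv2.resize(im[150:260,210:350],None,fx=5,fy=5,interpolation=cv2.INTER_CUBIC)
cv2.imwrite('pics/s2c.png',c[:,:,::-1])
p=[knob(-42+8.4*i) for i in range(11)];print(np.diff(p,axis=0).round(1).tolist(),p[-1])
E
```

```text
t 3.4833 tcp [486.3  49.7  89.8] yaw 51.0 F [-0.6  0.2  0.8] w 29.2 q [-0.06  0.24 -0.42  0.91  0.    0.62] tilt 0.06
[[-12.8, -17.9], [-10.0, -19.5], [-7.1, -20.8], [-4.0, -21.6], [-0.8, -22.0], [2.4, -21.8], [5.6, -21.2], [8.7, -20.2], [11.5, -18.7], [14.1, -16.8]] [ 494.46340885 -151.07476543]
```

View pics/s2c.png

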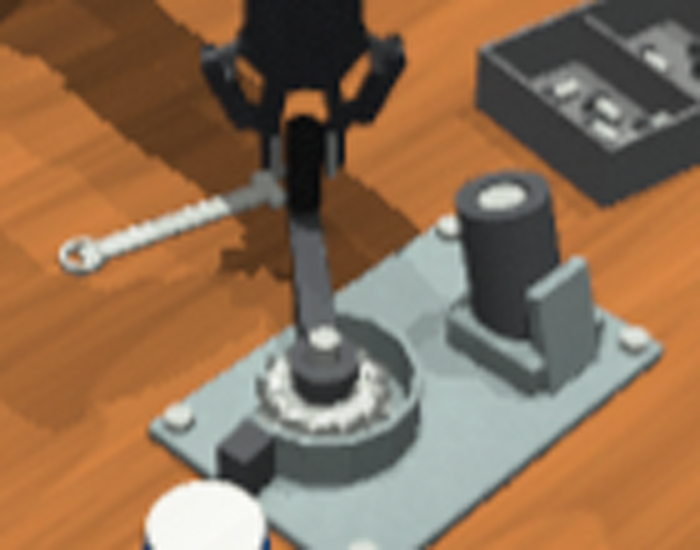

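The lever has followed the cage to about -0.73, with the knob between the fingers at crop (305,165). The shaft is still down. Next comes the first drive stroke.

Emit:
arm_command:
  steps:
    - [29,-13,-18,0,7]
    - [29,-10,-19,0,7]
    - [29,-7,-21,0,7]
    - [29,-4,-22,0,7]
    - [29,-1,-22,0,7]
    - [29,2,-22,0,7]
    - [29,6,-21,0,7]
    - [29,9,-20,0,7]
    - [29,12,-19,0,7]
    - [29,14,-17,0,7]

```text
time_s: 4.37
tool_pos: [491.9, -150.9, 89.4]
eef_rot: [0.845, -3.024, -0.007]
ft_force: [-1.2, 8.5, 5.2]
grip_width: 0.338
```

```bash
python3 - <<'E'
from h import *
s=st();print(knob(42))
E
```

```text
t 4.3667 tcp [ 491.9 -150.9   89.4] yaw 121.2 F [-1.2  8.5  5.2] w 28.8 q [-0.46  0.29 -0.35  0.94  0.   -1.  ] tilt 0.27
[ 494.46340885 -151.07476543]
```

```bash
python3 - <<'E'
from h import *
p=[knob(42-84/9*i) for i in range(10)];print(np.diff(p,axis=0).round().tolist(), np.diff(p,axis=0).round().sum(0))
E
```

```text
[[-16.0, 19.0], [-12.0, 21.0], [-9.0, 23.0], [-5.0, 24.0], [-1.0, 24.0], [3.0, 24.0], [7.0, 23.0], [11.0, 22.0], [14.0, 20.0]] [ -8. 200.]
```

Emit:
arm_command:
  steps:
    - [29,0,0,0,0]
    - [29,-16,19,0,-7]
    - [29,-12,21,0,-7]
    - [29,-9,23,0,-7]
    - [29,-5,24,0,-7]
    - [29,-1,24,0,-7]
    - [29,3,24,0,-7]
    - [29,7,23,0,-7]
    - [29,11,23,0,-7]
    - [29,14,20,0,-7]

```text
time_s: 5.2
tool_pos: [483.6, 50.9, 89.2]
eef_rot: [-0.883, -3.013, 0.002]
ft_force: [-2.8, -1.2, 0.2]
grip_width: 0.336
```

Emit:
arm_command:
  steps:
    - [29,0,0,0,0]
    - [29,-14,-20,0,7]
    - [29,-11,-22,0,7]
    - [29,-7,-23,0,7]
    - [29,-3,-24,0,7]
    - [29,1,-24,0,7]
    - [29,5,-24,0,7]
    - [29,9,-23,0,7]
    - [29,12,-21,0,7]
    - [29,16,-19,0,7]

```text
time_s: 6.03
tool_pos: [489.9, -149.5, 88.7]
eef_rot: [0.841, -3.022, -0.008]
ft_force: [-6.5, 4.4, 5.7]
grip_width: 0.333
```

Emit:
arm_command:
  steps:
    - [29,0,0,0,0]
    - [29,-16,19,0,-7]
    - [29,-12,21,0,-7]
    - [29,-9,23,0,-7]
    - [29,-5,24,0,-7]
    - [29,-1,24,0,-7]
    - [29,3,24,0,-7]
    - [29,7,23,0,-7]
    - [29,11,23,0,-7]
    - [29,14,20,0,-7]

```text
time_s: 6.87
tool_pos: [483.1, 52.2, 89.2]
eef_rot: [-0.885, -3.012, 0.002]
ft_force: [-2.6, -1.2, 0.4]
grip_width: 0.338
```

```bash
python3 - <<'E'
from h import *
s=st();print(knob(-42))
im,d=grab('scene','s3')
c=cv2.resize(im[150:260,210:350],None,fx=5,fy=5,interpolation=cv2.INTER_CUBIC)
cv2.imwrite('pics/s3c.png',c[:,:,::-1])
# expected pixel of shaft top vs extension
m=np.r_[O+[14.6,140.7],125];ax=np.array([-.2586,-.0099,.966])
for e in(-3,0,13,21,29,37,45):print(e,proj('scene',m+e*ax).round(1), ((proj('scene',m+e*ax)[0]-[210,150])*5).round())
E
```

```text
t 6.8667 tcp [483.1  52.2  89.2] yaw 57.3 F [-2.6 -1.2  0.4] w 28.8 q [-0.06  0.24 -0.42  0.91 -0.    0.51] tilt 0.14
[486.75747146  49.51645492]
-3 [[309.  189.2]] [495. 196.]
0 [[308.8 188.4]] [494. 192.]
13 [[308.3 184.8]] [491. 174.]
21 [[307.9 182.6]] [489. 163.]
29 [[307.5 180.4]] [488. 152.]
37 [[307.2 178.2]] [486. 141.]
45 [[306.8 176. ]] [484. 130.]
```

View pics/s3c.png

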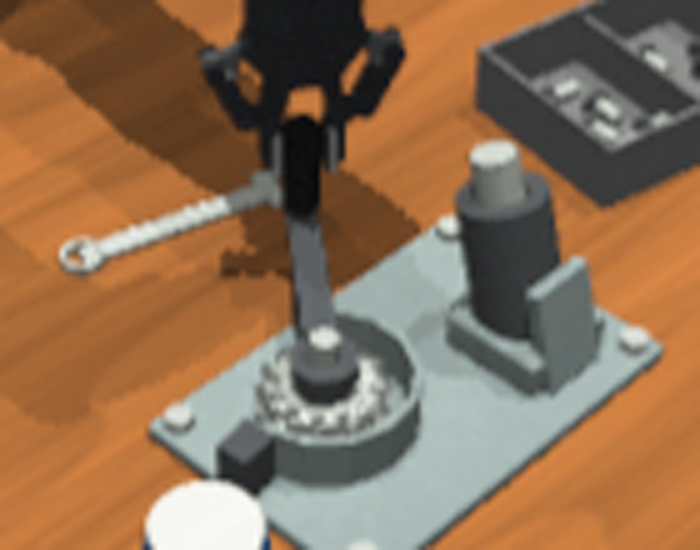

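Shaft top is at crop (495,155), against (500,197) at the start, so it is about 26 mm out after two strokes. A third should bring it to about 42 mm.

Emit:
arm_command:
  steps:
    - [29,1,0,0,0]
    - [29,-13,-20,0,7]
    - [29,-11,-22,0,7]
    - [29,-7,-23,0,7]
    - [29,-3,-24,0,7]
    - [29,1,-24,0,7]
    - [29,5,-24,0,7]
    - [29,9,-23,0,7]
    - [29,13,-22,0,7]
    - [29,17,-20,0,7]

```text
time_s: 7.75
tool_pos: [493.1, -150.6, 88.5]
eef_rot: [0.84, -3.021, -0.009]
ft_force: [-7.0, 5.3, 5.4]
grip_width: 0.34
```

Emit:
arm_command:
  steps:
    - [29,0,0,0,0]
    - [45,0,0,0,0]
    - [85,0,0,0,0]
    - [85,0,0,0,0]
    - [85,0,0,20,0]
    - [85,0,0,30,0]
    - [85,0,0,35,0]
    - [85,0,0,35,0]
    - [85,0,0,35,0]
    - [85,0,0,25,0]

```text
time_s: 8.58
tool_pos: [498.3, -151.0, 273.1]
eef_rot: [-0.834, 3.025, -0.005]
ft_force: [0.5, 0.5, -0.2]
grip_width: 0.994
```

```bash
python3 - <<'E'
from h import *
s=st()
im,d=grab('scene','s4');it,dt=grab('top','t4')
a=cv2.resize(im[150:260,210:350],None,fx=5,fy=5,interpolation=cv2.INTER_CUBIC)
b=cv2.resize(it[145:205,215:295],None,fx=5,fy=5,interpolation=cv2.INTER_CUBIC)
cv2.imwrite('pics/s4c.png',a[:,:,::-1]);cv2.imwrite('pics/t4c.png',b[:,:,::-1])
m=np.r_[O+[14.6,140.7],125];ax=np.array([-.2586,-.0099,.966])
for e in(0,37,42,47):print(e,(m+e*ax).round(1),((proj('scene',m+e*ax)[0]-[210,150])*5).round(),((proj('top',m+e*ax)[0]-[215,145])*5).round(1))
for n,D,I in(('top',dt,it),('scene',d,im)):
    P,C,u,v=cloud(n,D,I)
    k=(abs(P[:,0]-604)<25)&(abs(P[:,1]-94)<25)&(P[:,2]>152)&(P[:,2]<185);p=P[k];print(n,len(p),p.mean(0).round(1),p.min(0).round(1),p.max(0).round(1))
E
```

```text
t 8.5833 tcp [ 498.3 -151.   273.1] yaw 120.8 F [ 0.5  0.5 -0.2] w 84.9 q [-0.45  0.19 -0.01  1.36 -0.   -0.99] tilt 0.26
0 [616.6  94.2 125. ] [494. 192.] [ 90.7 106.7]
37 [607.   93.8 160.7] [486. 141.] [ 88.8 107.3]
42 [605.7  93.8 165.6] [485. 134.] [ 88.5 107.4]
47 [604.4  93.7 170.4] [484. 127.] [ 88.3 107.5]
top 54 [604.6  94.9 168. ] [591.5  80.8 157.9] [617.9 108.  177.2]
scene 90 [612.9  89.8 164. ] [591.8  75.6 152. ] [627.7 108.3 176.6]
```

View pics/s4c.png

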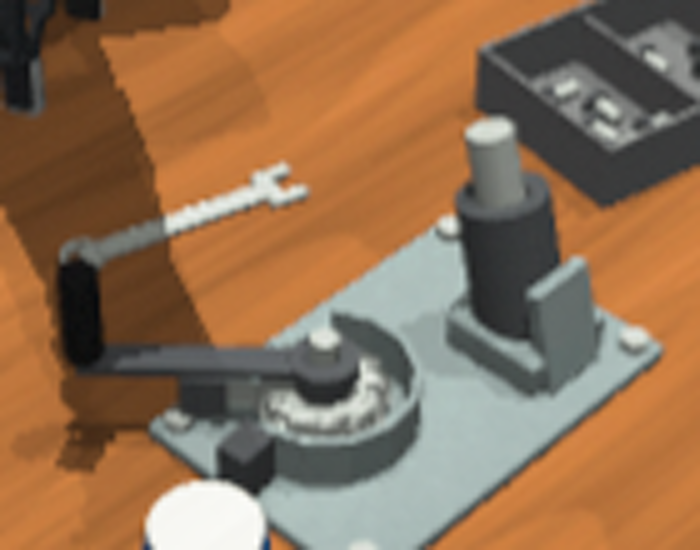

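View pics/t4c.png

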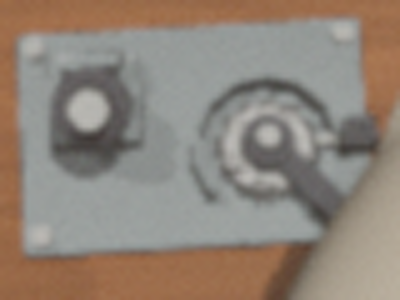

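The shaft top is at scene crop (492,128) and top crop (87,108), which puts it about 42 mm out, near world (605, 94.5, 166). I'll grasp across the plane of lean, with the jaws along the press's y.

Emit:
arm_command:
  steps:
    - [85,11,25,0,-2.8]
    - [85,11,25,0,-2.8]
    - [85,11,25,0,-2.8]
    - [85,11,25,0,-2.8]
    - [85,11,25,0,-2.8]
    - [85,11,25,0,-2.9]
    - [85,11,25,0,-2.9]
    - [85,11,25,0,-2.9]
    - [85,12,25,0,-2.9]
    - [85,11,20,0,-2.9]

```text
time_s: 9.52
tool_pos: [608.6, 96.0, 268.5]
eef_rot: [0.061, -3.14, -0.001]
ft_force: [0.5, 0.2, 0.8]
grip_width: 0.996
```

Emit:
arm_command:
  steps:
    - [85,0,0,-20,0]
    - [85,0,0,-20,0]
    - [85,0,0,-20,0]
    - [85,0,0,-20,0]
    - [85,0,0,-20,0]
    - [85,0,0,-15,0]
    - [85,0,0,-10,0]
    - [85,0,0,0,0]
    - [85,0,0,0,0]
    - [85,0,0,0,0]

```text
time_s: 10.35
tool_pos: [609.4, 93.7, 145.3]
eef_rot: [-0.064, 3.139, 0.0]
ft_force: [-0.7, -0.1, -0.2]
grip_width: 0.994
```

```bash
python3 - <<'E'
from h import *
s=st()
E
```

```text
t 10.35 tcp [609.4  93.7 145.3] yaw 92.3 F [-0.7 -0.1 -0.2] w 84.9 q [ 0.02  0.43  0.    1.14  0.   -0.02] tilt 0.09
```

Emit:
arm_command:
  steps:
    - [85,0,0.5,-6,0]
    - [70,0,0,-6,0]
    - [50,0,0,0,0]
    - [40,0,0,0,0]
    - [36,0,0,0,0]
    - [36,0,0,0,0]
    - [34,0,0,0,0]
    - [33,0,0,0,0]
    - [30,0,0,0,0]
    - [30,0,0,0,0]

```text
time_s: 11.18
tool_pos: [609.4, 95.4, 133.1]
eef_rot: [-0.066, 3.139, 0.004]
ft_force: [-0.2, 5.5, 3.2]
grip_width: 0.366
```

Emit:
arm_command:
  steps:
    - [25,0,0,0,0]
    - [25,0,0,0,0]
    - [25,0,0,0,0]
    - [25,0,0,0,0]
    - [25,0,0,0,0]
    - [25,0,0,0,0]
    - [25,0,0,0,0]
    - [25,0,0,0,0]
    - [25,0,0,0,0]
    - [25,0,0,0,0]

```text
time_s: 12.02
tool_pos: [609.4, 95.4, 133.1]
eef_rot: [-0.066, 3.139, 0.004]
ft_force: [0.1, 5.4, 3.4]
grip_width: 0.359
```

```bash
python3 - <<'E'
from h import *
s=st();print(s['torque'])
im,d=grab('scene','s5')
cv2.imwrite('pics/s5c.png',cv2.resize(im[130:250,260:380],None,fx=5,fy=5,interpolation=cv2.INTER_CUBIC)[:,:,::-1])
E
```

```text
t 12.0167 tcp [609.4  95.4 133.1] yaw 92.4 F [0.1 5.4 3.4] w 30.6 q [ 0.02  0.43 -0.02  1.12  0.   -0.02] tilt 0.17
[1.34075179 0.0666116  0.07784937]
```

View pics/s5c.png

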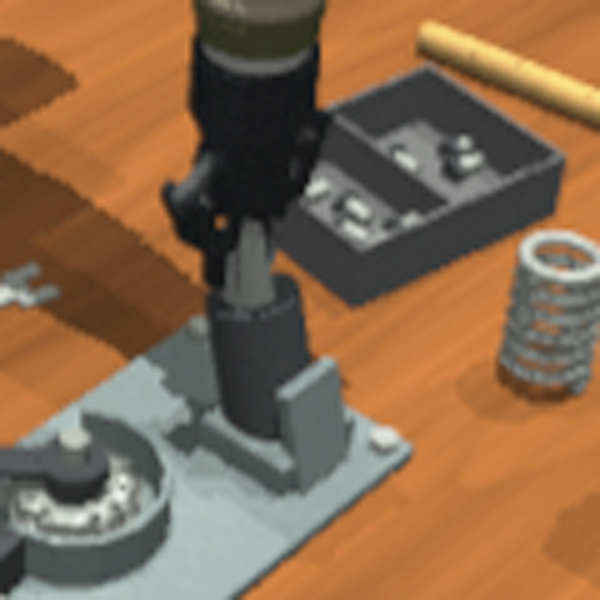

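The shaft is held: the width reads 31 mm, and it stands between the pads at crop (250,265). I'll ease out the 5 N sideways load, then draw it along the bore.

Emit:
arm_command:
  steps:
    - [25,0,0.5,0,0]
    - [25,0,0.5,0,0]
    - [25,-0.5,0,2,0]
    - [25,-0.8,0,3,0]
    - [25,-0.8,0,3,0]
    - [25,-0.8,0,3,0]
    - [25,-0.8,0,3,0]
    - [25,-0.8,0,3,0]
    - [25,-0.8,0,3,0]
    - [25,0,0,0,0]

```text
time_s: 12.9
tool_pos: [604.0, 94.9, 151.5]
eef_rot: [0.064, -3.141, 0.0]
ft_force: [3.1, 3.1, -3.9]
grip_width: 0.358
```

```bash
python3 - <<'E'
from h import *
s=st();print(s['torque'])
E
```

```text
t 12.9 tcp [604.   94.9 151.5] yaw 92.3 F [ 3.1  3.1 -3.9] w 30.6 q [ 0.02  0.42 -0.    1.15 -0.   -0.02] tilt 0.01
[ 0.71237014 -0.73385454 -0.00187157]
```

Emit:
arm_command:
  steps:
    - [25,-0.7,0.3,4,0]
    - [25,-1,0,4,0]
    - [25,-1.1,0,4,0]
    - [25,-1.1,0,4,0]
    - [25,-1,0,4,0]
    - [25,0,0,0,0]
    - [25,0,0,0,0]
    - [25,0,0,0,0]
    - [25,0,0,0,0]
    - [25,0,0,0,0]

```text
time_s: 13.73
tool_pos: [598.4, 95.2, 172.0]
eef_rot: [0.064, -3.14, 0.0]
ft_force: [0.1, -0.8, -5.1]
grip_width: 0.357
```

```bash
python3 - <<'E'
from h import *
s=st();print(s['torque'])
E
```

```text
t 13.7333 tcp [598.4  95.2 172. ] yaw 92.3 F [ 0.1 -0.8 -5.1] w 30.5 q [ 0.03  0.4   0.02  1.19 -0.   -0.02] tilt 0.05
[-0.02696857  0.0844551   0.00241658]
```

Emit:
arm_command:
  steps:
    - [25,-1,0,4,0]
    - [25,-1.1,0,4,0]
    - [25,-1.1,0,4,0]
    - [25,-1,0,4,0]
    - [25,-1.1,0,4,0]
    - [25,-1.1,0,4,0]
    - [25,-1.6,0,6,0]
    - [25,-2.1,0,8,0]
    - [25,-2.7,0,10,0]
    - [25,-2.7,0,10,0]

```text
time_s: 14.57
tool_pos: [582.9, 95.4, 231.4]
eef_rot: [-0.064, 3.141, 0.0]
ft_force: [1.5, -0.1, -4.1]
grip_width: 0.355
```

```bash
python3 - <<'E'
from h import *
s=st();print(s['torque'])
im,d=grab('scene','s6')
cv2.imwrite('pics/s6c.png',cv2.resize(im[90:240,240:390],None,fx=4,fy=4,interpolation=cv2.INTER_CUBIC)[:,:,::-1])
E
```

```text
t 14.5667 tcp [582.9  95.4 231.4] yaw 92.3 F [ 1.5 -0.1 -4.1] w 30.3 q [ 0.03  0.34  0.09  1.32  0.   -0.01] tilt 0.01
[0.04037815 0.0487861  0.06229063]
```

View pics/s6c.png

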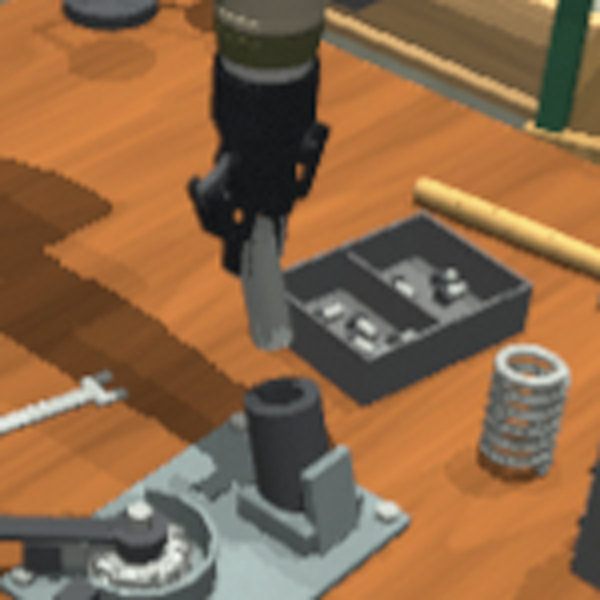

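The shaft is out of the sleeve: its lower end, at crop (270,340), is above the mouth at (285,390), and it is still held at the 15° lean. I'll carry it to the tray's free half and raise it a little on the way to clear the knob.

Emit:
arm_command:
  steps:
    - [25,-3,-5,6,0]
    - [25,-5,-15,6,0]
    - [25,-8,-21,6,0]
    - [25,-8,-22,6,0]
    - [25,-8,-22,6,0]
    - [25,-8,-22,0,0]
    - [25,-8,-22,0,0]
    - [25,-8,-22,0,0]
    - [25,-8,-22,0,0]
    - [25,-8,-22,0,0]

```text
time_s: 15.45
tool_pos: [510.4, -100.9, 260.6]
eef_rot: [-0.064, 3.141, -0.0]
ft_force: [0.3, -0.1, -4.7]
grip_width: 0.356
```

Emit:
arm_command:
  steps:
    - [25,-8,-22,0,0]
    - [25,-8,-22,0,0]
    - [25,-8,-22,0,0]
    - [25,-8,-22,0,0]
    - [25,-8,-22,0,0]
    - [25,-8,-22,0,0]
    - [25,-8,-22,0,0]
    - [25,-8,-22,0,0]
    - [25,-8,-22,0,0]
    - [25,-5,-15,0,0]

```text
time_s: 16.28
tool_pos: [433.0, -314.7, 260.5]
eef_rot: [0.062, -3.141, 0.001]
ft_force: [0.7, -0.1, -5.1]
grip_width: 0.361
```

```bash
python3 - <<'E'
from h import *
s=st();print(s['torque'])
im,d=grab('scene','s7');P,C,u,v=cloud('scene',d,im);t=s['tool_pos']
# camera-visible shaft below fingertips
k=(abs(P[:,0]-t[0]-12)<40)&(abs(P[:,1]-t[1])<25)&(P[:,2]>t[2]-85)&(P[:,2]<t[2]-8);p=P[k]-t
for z in range(-80,-8,8):
    q=p[(p[:,2]>=z)&(p[:,2]<z+8)]
    if len(q)>2:print(z,len(q),q.mean(0).round(1),q.min(0).round(1),q.max(0).round(1))
E
```

```text
t 16.2833 tcp [ 433.  -314.7  260.5] yaw 92.2 F [ 0.7 -0.1 -5.1] w 30.8 q [-0.78  0.23  0.    1.35 -0.   -0.82] tilt 0.06
[ 0.00295954 -0.01013433  0.00766059]
-56 29 [ 32.8  -4.8 -51.7] [ 20.  -16.3 -55.9] [ 39.9  12.6 -48.2]
-48 32 [ 31.3  -5.1 -44. ] [ 16.2 -15.9 -47.8] [ 36.8  10.7 -40. ]
-40 35 [ 29.   -3.9 -35.7] [ 13.6 -15.3 -39.9] [ 38.3  14.  -32.1]
-32 30 [ 26.7  -5.2 -27.7] [ 10.3 -16.7 -32. ] [ 34.6  15.1 -24.5]
-24 34 [ 24.5  -4.7 -19.9] [  7.1 -16.3 -23.8] [ 30.9  10.9 -16.2]
-16 32 [ 22.2  -5.2 -12. ] [  6.1 -16.9 -15.5] [29.  11.9 -8.2]
```

The lean still measures 15°, and the lower end is about 64 mm below the TCP as expected. Now lower to just above the floor.

Emit:
arm_command:
  steps:
    - [25,0,0,-15,0]
    - [25,0,0,-20,0]
    - [25,0,0,-22,0]
    - [25,0,0,-22,0]
    - [25,0,0,-22,0]
    - [25,0,0,-22,0]
    - [25,0,0,-22,0]
    - [25,0,0,-18,0]
    - [25,0,0,-12,0]
    - [25,0,0,-5,0]

```text
time_s: 17.17
tool_pos: [432.9, -311.6, 78.4]
eef_rot: [0.064, -3.138, -0.004]
ft_force: [0.0, 0.4, -4.9]
grip_width: 0.358
```

Emit:
arm_command:
  steps:
    - [25,0,0,0,0]
    - [25,0,0,-1,0]
    - [25,0,0,-1,0]
    - [25,0,0,-1,0]
    - [25,0,0,-1,0]
    - [25,0,0,-1,0]
    - [25,0,0,-1,0]
    - [25,0,0,0,0]
    - [25,0,0,0,0]
    - [25,0,0,0,0]

```text
time_s: 18.0
tool_pos: [434.2, -312.6, 74.3]
eef_rot: [0.064, -3.141, -0.0]
ft_force: [1.3, 0.4, -4.7]
grip_width: 0.365
```

```bash
python3 - <<'E'
from h import *
s=st();print(s['torque'])
E
```

```text
t 18.0 tcp [ 434.2 -312.6   74.3] yaw 92.3 F [ 1.3  0.4 -4.7] w 31.1 q [-0.77  0.34 -0.32  0.91  0.   -0.81] tilt 0.01
[-0.00758935  0.04888935  0.08358248]
```

Emit:
arm_command:
  steps:
    - [25,0,0,-1,0]
    - [25,0,0,-1,0]
    - [25,0,0,-1,0]
    - [25,0,0,-1,0]
    - [25,0,0,-1,0]
    - [25,0,0,0,0]
    - [25,0,0,0,0]
    - [25,0,0,0,0]
    - [25,0,0,0,0]
    - [25,0,0,0,0]

```text
time_s: 18.83
tool_pos: [434.3, -312.7, 69.4]
eef_rot: [-0.064, 3.141, 0.0]
ft_force: [0.6, -1.0, -4.1]
grip_width: 0.358
```

```bash
python3 - <<'E'
from h import *
s=st();print(s['torque'])
E
```

```text
t 18.8333 tcp [ 434.3 -312.7   69.4] yaw 92.3 F [ 0.6 -1.  -4.1] w 30.5 q [-0.77  0.34 -0.33  0.9   0.   -0.81] tilt 0.0
[-0.0070507   0.07186932 -0.01480184]
```

Emit:
arm_command:
  steps:
    - [25,0,0,-1,0]
    - [25,0,0,-1,0]
    - [25,0,0,-1,0]
    - [25,0,0,0,0]
    - [25,0,0,0,0]
    - [25,0,0,0,0]
    - [25,0,0,0,0]
    - [25,0,0,0,0]
    - [25,0,0,0,0]
    - [25,0,0,0,0]

```text
time_s: 19.67
tool_pos: [434.6, -312.9, 67.4]
eef_rot: [-0.064, 3.14, -0.001]
ft_force: [-2.1, 2.1, 5.1]
grip_width: 0.359
```

```bash
python3 - <<'E'
from h import *
s=st();print(s['torque'])
E
```

```text
t 19.6667 tcp [ 434.6 -312.9   67.4] yaw 92.3 F [-2.1  2.1  5.1] w 30.6 q [-0.77  0.34 -0.33  0.89  0.   -0.81] tilt 0.07
[ 0.44007468  0.43407596 -0.01597094]
```

Contact made, about 10 N at z 68. I'll add a little press and turn the shaft upright about its resting edge by moving the grip 22 mm in +x, checking halfway.

Emit:
arm_command:
  steps:
    - [25,0,0,-1.5,0]
    - [25,0,0,0,0]
    - [25,2,0,0,0]
    - [25,2,0,0,0]
    - [25,2,0,0,0]
    - [25,2,0,0,0]
    - [25,2,0,0,0]
    - [25,0,0,0,0]
    - [25,0,0,0,0]
    - [25,0,0,0,0]

```text
time_s: 20.5
tool_pos: [444.2, -312.6, 67.2]
eef_rot: [-0.064, 3.14, -0.001]
ft_force: [-5.0, 5.1, 17.1]
grip_width: 0.359
```

```bash
cat >> h.py <<'E'
def tilt(tag):
    s=st();print(s['torque'].round(2));im,d=grab('scene',tag);P,C,u,v=cloud('scene',d,im);t=s['tool_pos'];L=[]
    for z in range(6,int(t[2])-8,8):
        q=P[(abs(P[:,0]-t[0]-12)<40)&(abs(P[:,1]-t[1])<25)&(P[:,2]>=z)&(P[:,2]<z+8)]
        if len(q)>2:print(z,len(q),q.mean(0).round(1),q.max(0).round(1));L.append(q.mean(0))
    L=np.array(L);print('slope x,y deg',np.degrees(np.arctan(np.polyfit(L[1:,2],L[1:,:2],1)[0])).round(1))
E
python3 - <<'E'
from h import *
tilt('s8')
E
```

```text
t 20.5 tcp [ 444.2 -312.6   67.2] yaw 92.3 F [-5.   5.1 17.1] w 30.7 q [-0.76  0.36 -0.31  0.9  -0.   -0.8 ] tilt 0.06
[1.15 1.36 0.  ]
6 26 [ 471.6 -316.     8.9] [ 495.7 -287.8   13.9]
14 23 [ 469.  -316.6   17.9] [ 475.6 -303.2   21.9]
22 26 [ 466.3 -316.3   26.6] [ 474.7 -299.6   29.5]
30 20 [ 465.  -316.7   33.9] [ 470.5 -297.5   37.9]
38 21 [ 463.8 -318.    42.3] [ 472.1 -299.4   46. ]
46 27 [ 463.1 -317.7   49.6] [ 469.1 -302.9   53.7]
54 20 [ 461.1 -317.3   58.2] [ 466.8 -300.7   61.7]
slope x,y deg [-10.3  -1.9]
```

Emit:
arm_command:
  steps:
    - [25,2,0,0,0]
    - [25,2,0,-0.2,0]
    - [25,2,0,-0.3,0]
    - [25,2,0,-0.4,0]
    - [25,2,0,-0.4,0]
    - [25,2,0,-0.4,0]
    - [25,0,0,0,0]
    - [25,0,0,0,0]
    - [25,0,0,0,0]
    - [25,0,0,0,0]

```text
time_s: 21.38
tool_pos: [456.5, -312.4, 65.8]
eef_rot: [-0.065, 3.14, -0.001]
ft_force: [-4.0, 5.7, 18.0]
grip_width: 0.362
```

```bash
python3 - <<'E'
from h import *
tilt('s9')
E
```

```text
t 21.3833 tcp [ 456.5 -312.4   65.8] yaw 92.4 F [-4.   5.7 18. ] w 30.9 q [-0.75  0.38 -0.29  0.9   0.   -0.79] tilt 0.09
[1.45 1.42 0.01]
6 34 [ 467.2 -318.6    8.6] [ 508.3 -288.3   13.5]
14 21 [ 469.7 -318.6   18.1] [ 476.7 -301.7   21.7]
22 21 [ 469.2 -317.4   26.6] [ 474.6 -297.9   29.9]
30 21 [ 468.6 -318.2   33.9] [ 477.8 -304.3   38. ]
38 17 [ 469.6 -318.8   42.4] [ 475.7 -303.8   45.5]
46 19 [ 468.8 -316.7   50. ] [ 474.8 -302.    53.8]
54 20 [ 468.1 -318.6   56.9] [ 473.6 -303.5   61.8]
slope x,y deg [-1.8  0.3]
```

Tilt is down to about 2°. I'll finish the last bit, relax the press and open.

Emit:
arm_command:
  steps:
    - [25,1,0,0,0]
    - [25,1.5,0,0,0]
    - [25,0,0,0,0]
    - [25,-0.3,0.7,0.8,0]
    - [25,0,0.6,0.7,0]
    - [25,0,0,0,0]
    - [33,0,0,0,0]
    - [34,0,0,0,0]
    - [35,0,0,0,0]
    - [36,0,0,0,0]

```text
time_s: 22.27
tool_pos: [458.7, -311.4, 64.4]
eef_rot: [-0.064, 3.141, 0.0]
ft_force: [-0.0, -0.2, -0.5]
grip_width: 0.424
```

Emit:
arm_command:
  steps:
    - [38,0,0,0,0]
    - [42,0,0,0,0]
    - [50,0,0,0,0]
    - [60,0,0,0,0]
    - [70,0,0,0,0]
    - [85,0,0,0,0]
    - [85,0,0,0,0]
    - [85,0,0,0,0]
    - [85,0,0,0,0]
    - [85,0,0,0,0]

```text
time_s: 23.1
tool_pos: [458.4, -311.3, 64.6]
eef_rot: [-0.064, 3.141, 0.0]
ft_force: [-0.2, 0.3, 1.4]
grip_width: 0.995
```

```bash
python3 - <<'E'
from h import *
tilt('s10')
E
```

```text
t 23.1 tcp [ 458.4 -311.3   64.6] yaw 92.3 F [-0.2  0.3  1.4] w 85.0 q [-0.74  0.38 -0.29  0.9   0.   -0.78] tilt 0.0
[ 0.03  0.02 -0.04]
6 33 [ 473.3 -316.7    9.6] [ 508.1 -290.3   14. ]
14 14 [ 470.8 -317.5   18.2] [ 476.3 -300.8   21.4]
22 23 [ 470.6 -318.1   26.2] [ 478.5 -302.6   29.7]
30 19 [ 470.8 -316.4   35. ] [ 476.  -300.6   37.9]
38 17 [ 470.5 -319.4   42.4] [ 476.8 -305.9   45.3]
46 21 [ 471.  -318.1   49.8] [ 476.6 -302.4   53. ]
54 16 [ 471.  -318.2   57.7] [ 476.9 -302.6   61.8]
slope x,y deg [ 0.4 -1.4]
```

The shaft stands free and upright. Retreat straight up, then move aside.

Emit:
arm_command:
  steps:
    - [85,0,0,10,0]
    - [85,0,0,15,0]
    - [85,0,0,20,0]
    - [85,0,0,20,0]
    - [85,0,0,25,0]
    - [85,0,0,25,0]
    - [85,0,0,25,0]
    - [85,0,0,25,0]
    - [85,0,0,0,0]
    - [85,-5,20,0,0]

```text
time_s: 23.98
tool_pos: [455.2, -294.7, 232.0]
eef_rot: [-0.06, 3.137, -0.008]
ft_force: [-1.2, -0.6, 0.4]
grip_width: 0.996
```

Emit:
arm_command:
  steps:
    - [85,-10,35,0,0]
    - [85,-10,35,0,0]
    - [85,-10,35,0,0]
    - [85,-10,35,0,0]
    - [85,-10,35,0,0]
    - [85,-5,35,0,0]
    - [85,0,35,0,0]
    - [85,0,15,0,0]
    - [85,0,0,0,0]
    - [85,0,0,0,0]

```text
time_s: 24.82
tool_pos: [398.4, -30.8, 230.0]
eef_rot: [-0.068, 3.14, -0.001]
ft_force: [0.1, -0.2, -0.2]
grip_width: 0.994
```

```bash
python3 - <<'E'
from h import *
st();im,d=grab('scene','s11');it,dt=grab('top','t11')
a=cv2.resize(im[140:310,60:400],(680,340),interpolation=cv2.INTER_CUBIC);b=cv2.resize(it[150:240,210:400],(507,240),interpolation=cv2.INTER_CUBIC)
o=np.zeros((590,690,3),np.uint8);o[:340,:680]=a;o[345:585,:507]=b;cv2.imwrite('pics/f.png',o[:,:,::-1])
P,C,u,v=cloud('top',dt,it);k=(abs(P[:,0]-457)<35)&(abs(P[:,1]+314)<35)&(P[:,2]>85);p=P[k];print(len(p),p.mean(0).round(1),p.min(0).round(1),p.max(0).round(1))
E
```

```text
t 24.8167 tcp [398.4 -30.8 230. ] yaw 92.5 F [ 0.1 -0.2 -0.2] w 84.9 q [-0.28 -0.03 -0.36  1.24 -0.   -0.32] tilt 0.05
61 [ 456.8 -312.   101.3] [ 441.8 -329.8   85.7] [ 473.4 -297.4  111.1]
```

View pics/f.png

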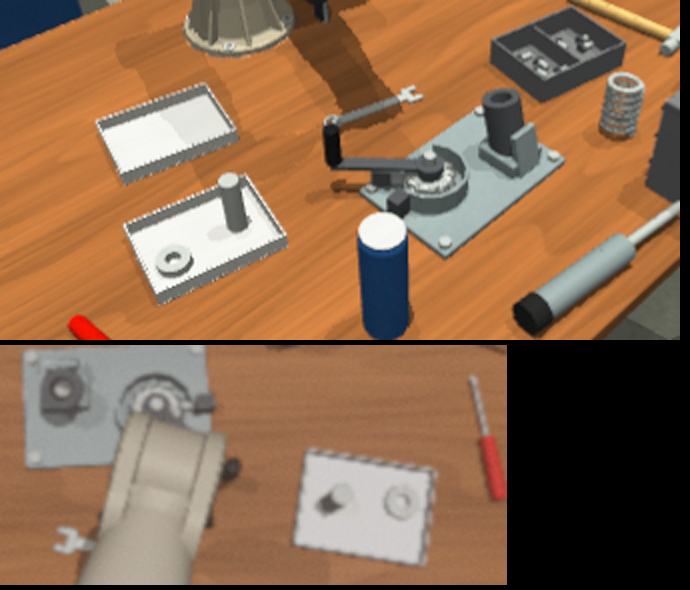

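The shaft stands upright in the free half of the correct tray, at (232,205) in the picture, with its top at z of about 101 mm. The bearing at (174,262) and the other things are where they were.

```bash
python3 -c "
from rig import bot
print(bot.hand_in())"
```

```text
the job is handed in; nothing more can be done
None
```

I pressed the shaft about 42 mm out with three full lever strokes, drew it out along the bore, and stood it upright in the tray's free +y half. The job was handed in at about 25 s.

- **Drawing out:** readings between steps showed at most about 5 N sideways while I drew it out.
- **Setting down:** the tool could not tilt, so the shaft arrived still leaning 15°. I set its lower edge on the tray floor with about 20 N of press, turned it upright there and let go.
- **Tray:** I used the tray farthest to the right, the one holding the bearing, not the empty look-alike.
- **Last checks:** the shaft stands upright at about (457, -312), with its top measured at about 101 mm where 103 mm is expected. Its tilt after release read about 1°, within the noise of the camera depth. In the final pictures the bearing, press and other objects look unmoved, and the gripper was clear and touching nothing.
- **Disagreement:** the shaft touched the floor about 3 mm lower than I had reckoned, a little more than the 2 mm calibration error. It had no effect on the result.

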